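# Refit the hob's valve knob and hold it pressed in

## Robot

A 6-joint arm with a two-finger parallel gripper is mounted at the origin on the work surface. World frame = base frame: x ahead of the robot, y to its left, z up, the work surface at z = 0. Lengths are in m, angles in rad, forces in N, time in s.
With the tool pointing down it reaches from about 0.375 to 0.9 m from the base axis. Payload 3.1 kg.
Tool frame: the origin (TCP) lies between the finger pads; the fingertips stand robot.finger_overhang ahead of it and the grasp point (between the pads) lies 3 mm ahead of it (robot.finger_overhang is the distance from the TCP to the fingertips, in m); z points along the fingers, y is the line along which they close (so a half turn about z gives the same grasp; the last joint's range is limited). The gripper opens to 87 mm and grips with 3 to 60 N. Pads are 19 mm wide; open, the fingers measure 117 mm over their backs; the gripper's body (75 mm by 190 mm) begins 51 mm behind the grasp point.
Start: joints at [0.976, 0.527, 1.433, -0, 1.181, -0.178], TCP at [0.253, 0.571, 0.245] pointing down, gripper open.
Joint ranges: [-3.08, 3.08], [-0.75, 2.2], [0.22, 2.44], [-1.43, 4.57], [0, 2.65], [-2.85, 2.85]. Speed limits (rad/s): [2.79, 2.79, 3.14, 3.14, 3.14, 3.14].

## Interface

Orientations are given as a unit quaternion [x, y, z, w].
In Python, from rig import get_obs, vision, hand_in, nets, robot gives the robot as it stands.
- The arm moves only by the tool apply_moves, never from a script. Its argument "series" is a list of rows, each an object with "offset": the shift along the world's x, y, z in cm, a list of three; "rot": the turn, a rotation vector about the world's x, y, z in degrees, a list of three. A call has 1 to 20 rows; each row is the pose to reach, as a shift and turn from the pose commanded when the call began; what a row does not reach only later rows make up. A row lasts 1/10 s, in which the tool goes at most 50 mm and 8.59 degrees, less where a joint would pass 70% of its speed; a pose out of reach is approached as far as the arm can. A call with a gripper value outside its range is refused whole. "hand" is the opening, from 0 (shut) to 1 (fully open), set as the call begins (left out, the last holds). The fingers move at their own pace and stop on an object; "newtons" is the grip in N (left out, the last holds). Time passes only in rows, so rows that repeat a pose let the fingers close. It gives the time, the measured TCP pose, the force, the opening and the grip force at its end, in the units of the state.
- get_obs(): the state, without advancing time (a new reading comes with each control period).
- vision.camera(name): name is "side" or "top" or "wrist"; returns the picture (420x560x3 uint8, red, green, blue); there is no depth.
- vision.calibration(name): a dict with "K" (3x3 intrinsics, pixels), "R" (3x3) and "t" (3): a world point X has camera coordinates R X + t. Camera axes: x right, y down, z forward; pixel columns grow to the right and rows downward; lengths in m; the calibration is good to about 2 mm. The wrist camera is an equidistant fisheye: a pixel r from the principal point sees the ray r / f radians off the axis. A picture is of the moment at which its call begins: read the wrist's pose just before it. calibration takes no time and is no camera call; for the wrist camera it gives the pose at the moment of the call.
- hand_in(): hands the job in; it is judged then, once.
Trained networks look in the newest picture that a camera, given by its name, has taken for a name from the list of things; names that differ only in an ending like _2 or _b are one class to them, and where a whole thing is asked for, a point or a joint stands for the part that bears it (a point fixed in the world has none). Each returns a list of dicts, best first, with "conf" (0 to 1); they miss things now and then, are a little off and sometimes report something else, mostly with a low value. They report only what shows in the picture. A call takes as long as a camera call.
- nets.search_frame(camera, query): "centre" ([x, y, z] in m, in world coordinates, good to about 4 mm: the middle of the surface that is visible of it).
- nets.spot_point(camera, query): "centre" ([x, y, z] in m, in world coordinates, good to about 4 mm: a listed point, or the origin of a listed thing).
The state is a dict: "time": time; "q": joint angles; "joint_velocities": joint speeds; "joint_torque": joint torques, N m; "position": TCP position; "tool_rot": TCP orientation; "ft_force": force on the tool from outside, world axes, zero at the start; "moment": the same for the moment, N m; "grip_width": finger opening in m; "grip_force": force on a finger pad.
Only numpy, scipy, OpenCV 4.12 (cv2) and the standard library are available. Lean on these libraries where they do the work, as an engineer would, in place of code of your own. Each camera call takes 0.05 s, during which the arm holds its last target. There are 200 camera calls.

## Task

One burner of the gas hob has lost its control knob, which lies in the shallow drawer of the low wooden unit: pull the drawer open and take the knob out by its grip bar. Turn it so that the flat in its bore matches the flat of the bare valve stem, push it fully home on the stem, then press knob and stem down against the valve spring to the bottom of the travel and keep them pressed, as one does to hold the flame-safety valve open: finish while still gripping and pressing the knob. Leave the other knob as it is and do not shift the saucepan, jar or glass.

Things in the scene. Friction and masses are not known exactly. Their poses are not given: they have to be found in the camera images.
- unit: Low dark wooden drawer unit left of the hob, fixed: 280 deep (x) x 300 wide (y) x 85 mm high, one drawer that slides out along this frame's -x (towards the robot). Origin: centre of its underside.
- unit_drawer0_handle (a point): Middle of the drawer's steel bar handle. The bar is horizontal, along this frame's y, 11 mm thick, 120 mm long, about 47 mm above the counter and 35 mm in front of the drawer's face (29 mm of open space between). +x points from the handle into the unit; the drawer pulls out along -x with 1 to 2 N of drag.
- unit_drawer0 (a joint): Drawer opening in m: 0 shut, 0.197 fully out (stop). Inside it is 258 mm wide, floor 22 mm above the counter, side walls up to 63 mm, front up to 73 mm. The knob lies 65 to 110 mm behind the drawer's outer face, so 150 mm of opening gives the fingers room all round it. Further back: a small burner cap and a spanner.
- knob: The loose black plastic knob, upright in the drawer, bore down. Skirt 56 mm across, 14 mm high; on it a grip bar 20 mm wide (y), from x = -26 to x = +36 mm, narrowing at +x to a pointer nose, thin white line on top towards the nose; top 40 mm above the underside. Origin: centre of the underside, at the mouth of the bore; z up. +x is the pointer direction. About 60 g.
- knob_nose (a point): Tip of the knob's pointer nose, 36 mm along the knob's +x from the bore's axis, 30 mm above the underside. The bore: 24 mm deep, 13.4 mm in diameter, with a flat 3.1 mm from the axis on the pointer side (+x), so the bore's flat lies under the pointer.
- stem_tip (a point): Centre of the top of the bare brass valve stem standing upright at the hob's edge nearest the robot. z up; +x is the side with the flat (turns with the stem). D section, 12 mm in diameter, flat 2.5 mm from the axis, top 3 mm tapered; tip 46 mm above the counter. Knob goes on if centred to about 1 mm with its +x along this +x to about 6 degrees; home = underside 24 mm below the tip.
- stem_flat (a point): Middle of the stem's flat near the top: 2.5 mm along the stem's +x from its axis, 4 mm below the tip. The stem can turn about z, but stiffly (0.08 N m).
- stem (a joint): How far the stem is pressed down, in m: 0 up, 0.005 at the bottom of its travel (stop). Valve spring: about 5 N to start it moving, 13 N at the bottom. It springs back when let go.
- hob: Steel two-burner gas hob, fixed, 500 (x) x 290 (y) mm, plate 12 mm high, pan supports up to 50 mm. Origin: centre of its underside; the -x edge is nearest the robot. Two valve places lie 205 mm along -x from the origin, 60 mm to either side in y: one has the bare stem, the other a fitted knob.
- other_top (a point): Top centre of the other burner's fitted knob: same shape as the loose one, top 62 mm above the counter.
- other_knob (a joint): Angle in rad by which the fitted knob has been turned; 0 at the start (off).
- saucepan: Steel saucepan, 148 mm across, 65 mm high, on the hob's front burner (175 mm or so behind the valves), its handle to the side. Origin: centre of its underside. Leave it.
- jar: Glass jar with a steel lid, 68 mm across, 100 mm high, on the counter near the robot. Origin: centre of its underside. Leave it.
- tea_glass: Tea glass, 56 mm across, 85 mm high, on the counter near the robot. Origin: centre of its underside. Leave it.

How it is judged:
By the outcome, as a careful person would: the job done as asked, in the order asked, and still so for the second after the job is handed in, while the arm keeps its last pose, push and grip.
It also fails if it takes over 48 s, if anything falls off the work surface, if the arm or the gripper's body presses on something with over 40 N, if the wrist force passes 120 N, or if a joint passes its speed limit or range.

## Working session

There is one attempt and no reset: what is moved stays moved. The work goes in short steps, Python scripts to look and compute and a tool call to move; the robot and the scene stay as the last step left them, time stands still between calls to the robot, and variables do not carry over. Pictures are saved under pics/ and viewed, at most 10 in all, crops included, and the job is handed in when it is done.

Besides the shell and the picture viewer there is one more tool, called after "Request:" by a JSON object that holds its "api" and its "payload", one argument or row to a line. apply_moves: Moves the arm, as the interface text tells. Its arguments: {"type":"object","properties":{"series":{"type":"array"},"hand":{"type":"number"},"newtons":{"type":"number"}},"required":["series"]}

```bash
mkdir -p pics; cat > h.py <<'E'
import numpy as np, cv2
from rig import get_obs, vision, hand_in, nets, robot
def snap(c,n=None):
    im=vision.camera(c)
    if n: cv2.imwrite(f'pics/{n}.png',im[:,:,::-1])
    return im
E
python3 - <<'E'
from h import *
print(robot.finger_overhang); o=get_obs(); print({k:np.round(v,3) for k,v in o.items()})
a=snap('top','top0'); b=snap('side','side0')
cv2.imwrite('pics/both.png',cv2.resize(np.vstack([a,b])[:,:,::-1],(450,600)) if 0 else b[:,:,::-1])
for c in('top','side'):
  for q in('unit_drawer0_handle','stem_tip','stem_flat','hob','unit','other_top','jar','tea_glass','saucepan','knob'):
    r=nets.spot_point(c,q); print(c,q,[(np.round(d['centre'],4).tolist(),round(d['conf'],2)) for d in r[:2]], [k for k in (r[0] if r else {})])
E
```

```text
0.022
{'time': np.float64(0.0), 'q': array([ 0.976,  0.528,  1.434,  0.   ,  1.181, -0.178]), 'joint_velocities': array([ 0.   , -0.001,  0.   , -0.   ,  0.002, -0.   ]), 'joint_torque': array([ 1.0000e-03, -4.4004e+01, -1.7659e+01,  6.3000e-02,  5.8000e-02,
       -0.0000e+00]), 'position': array([0.253, 0.571, 0.244]), 'tool_rot': array([ 0.207,  0.978, -0.001, -0.   ]), 'ft_force': array([-0.055, -0.417, -0.214]), 'moment': array([0.025, 0.01 , 0.011]), 'grip_force': np.float64(0.0), 'grip_width': np.float64(0.087)}
top unit_drawer0_handle [([0.5629, 0.2109, 0.0494], 0.89)] ['centre', 'conf']
top stem_tip [([0.5102, -0.1661, 0.0455], 0.41)] ['centre', 'conf']
top stem_flat [([0.5098, -0.1672, 0.0406], 0.35)] ['centre', 'conf']
top hob [] []
top unit [([0.7406, 0.1901, -0.0024], 0.55)] ['centre', 'conf']
top other_top [([0.4967, -0.2844, 0.0672], 0.63)] ['centre', 'conf']
top jar [([0.3391, -0.3376, -0.0028], 0.55)] ['centre', 'conf']
top tea_glass [([0.4003, -0.0712, -0.0022], 0.58)] ['centre', 'conf']
top saucepan [([0.6899, -0.26, 0.0453], 0.6)] ['centre', 'conf']
top knob [] []
side unit_drawer0_handle [([0.5643, 0.2131, 0.0452], 0.73), ([0.3922, -0.0688, 0.0022], 0.26)] ['centre', 'conf']
side stem_tip [([0.3965, -0.0654, 0.0003], 0.56), ([0.5106, -0.1678, 0.0466], 0.47)] ['centre', 'conf']
side stem_flat [([0.5056, -0.1689, 0.0419], 0.68)] ['centre', 'conf']
side hob [([0.7024, -0.2582, 0.001], 0.63), ([0.5636, 0.2162, 0.0486], 0.63)] ['centre', 'conf']
side unit [([0.7422, 0.1929, 0.0032], 0.97)] ['centre', 'conf']
side other_top [([0.4925, -0.2876, 0.0586], 0.89)] ['centre', 'conf']
side jar [([0.3438, -0.3437, 0.0042], 0.78)] ['centre', 'conf']
side tea_glass [([0.3999, -0.0684, 0.0014], 0.9)] ['centre', 'conf']
side saucepan [([0.6856, -0.2601, 0.0489], 0.93)] ['centre', 'conf']
side knob [([0.6871, 0.2504, 0.0262], 0.37)] ['centre', 'conf']
```

View pics/top0.png

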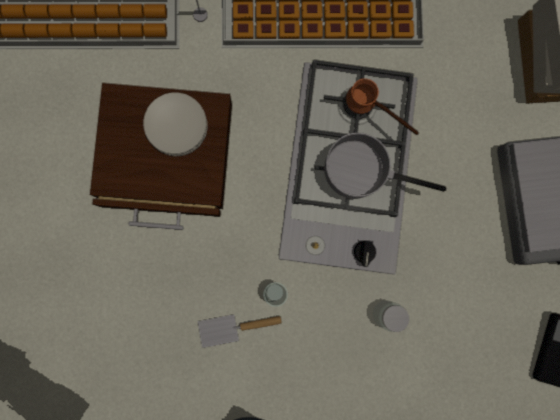

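View pics/side0.png

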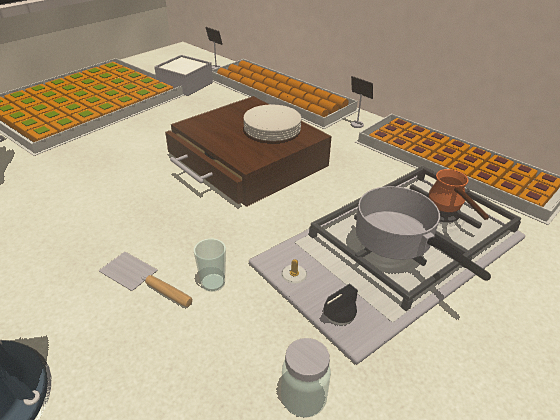

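The top view shows the handle at about (157,221), the bare stem at (315,245) and the fitted knob at (366,252). The glass is at (274,292) and the jar at (395,317), and the side view agrees. Unit and hob are both turned about -7°. I'll move above the handle.

Request:
{"api": "apply_moves", "payload": {
  "series": [
    {"offset": [31, -35.9, -9.5], "rot": [0, 0, -72.6]},
    {"offset": [31, -35.9, -9.5], "rot": [0, 0, -72.6]},
    {"offset": [31, -35.9, -9.5], "rot": [0, 0, -72.6]},
    {"offset": [31, -35.9, -9.5], "rot": [0, 0, -72.6]},
    {"offset": [31, -35.9, -9.5], "rot": [0, 0, -72.6]},
    {"offset": [31, -35.9, -9.5], "rot": [0, 0, -72.6]},
    {"offset": [31, -35.9, -9.5], "rot": [0, 0, -72.6]},
    {"offset": [31, -35.9, -9.5], "rot": [0, 0, -72.6]},
    {"offset": [31, -35.9, -9.5], "rot": [0, 0, -72.6]},
    {"offset": [31, -35.9, -9.5], "rot": [0, 0, -72.6]},
    {"offset": [31, -35.9, -9.5], "rot": [0, 0, -72.6]},
    {"offset": [31, -35.9, -9.5], "rot": [0, 0, -72.6]},
    {"offset": [31, -35.9, -9.5], "rot": [0, 0, -72.6]}
  ],
  "hand": 0.3,
  "newtons": 30
}}

```text
time: 2.4
position: [0.5621, 0.2132, 0.1497]
tool_rot: [0.746, 0.666, -0.0, -0.0]
ft_force: [-0.6, 0.7, 0.3]
grip_width: 0.0264
grip_force: 0.0
```

```bash
cat >> h.py <<'E'
def ray(c,u,v,z,C=None):
    """world point at height z seen at pixel u,v"""
    C=C or vision.calibration(c); K=C['K']; R=np.array(C['R']); t=np.array(C['t'])
    x=np.array([(u-K[0][2])/K[0][0],(v-K[1][2])/K[1][1]])
    if c=='wrist':
        r=np.linalg.norm(x)+1e-12; d=np.r_[x/r*np.sin(r),np.cos(r)]
    else: d=np.r_[x,1]
    d=R.T@d; o=-R.T@t
    return o+d*(z-o[2])/d[2]
def state():
    o=get_obs(); from scipy.spatial.transform import Rotation as Ro
    M=Ro.from_quat(o['tool_rot']).as_matrix()
    print('t',round(float(o['time']),2),'p',np.round(o['position'],4),'yawY',round(float(np.degrees(np.arctan2(M[1,1],M[0,1]))),2),'tz',np.round(M[:,2],3),'F',np.round(o['ft_force'],1),'w',round(float(o['grip_width']),4),'gf',round(float(o['grip_force']),1))
    return o
def look(c,qs,f='spot_point'):
    for q in qs: print(c,q,[(np.round(d['centre'],4).tolist(),round(d['conf'],2)) for d in getattr(nets,f)(c,q)[:2]])
E
python3 - <<'E'
from h import *
state(); snap('wrist','w1'); look('wrist',['unit_drawer0_handle','stem_tip','stem_flat'])
a=ray('top',93,203,.085);b=ray('top',219,212,.085);print(a,b,np.degrees(np.arctan2(b[1]-a[1],b[0]-a[0]))+90)
E
```

```text
t 2.4 p [0.5621 0.2132 0.1497] yawY -6.43 tz [-0.001  0.    -1.   ] F [-0.6  0.7  0.3] w 0.0264 gf 0.0
wrist unit_drawer0_handle [([0.563, 0.2144, 0.0507], 0.77)]
wrist stem_tip []
wrist stem_flat []
[0.61286424 0.34568347 0.085     ] [0.58846878 0.05871725 0.085     ] -4.859122684760607
```

View pics/w1.png

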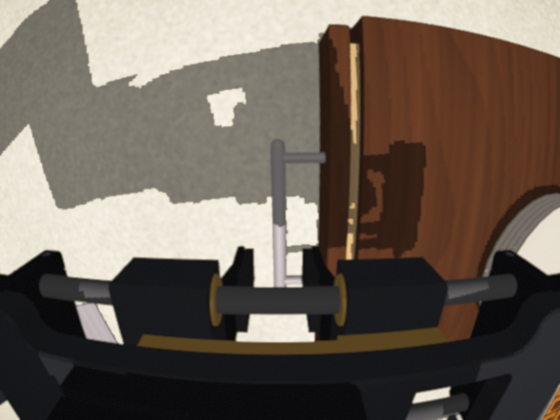

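The wrist view shows the bar at column ~279, midway between the fingers at 245 and 312, and parallel to the pads. I'll descend, grip it and pull.

Request:
{"api": "apply_moves", "payload": {
  "series": [
    {"offset": [0, 0, -5]},
    {"offset": [0, 0, -10]},
    {"offset": [0, 0, -10]},
    {"offset": [0, 0, -10]}
  ],
  "hand": 0.3
}}

```text
schema error: expected keys offset, rot
```

Request:
{"api": "apply_moves", "payload": {
  "series": [
    {"offset": [0, 0, 0]},
    {"offset": [0, 0, 0]},
    {"offset": [0, 0, 0]},
    {"offset": [0, 0, 0]}
  ],
  "hand": 0,
  "newtons": 25
}}

```text
schema error: expected keys offset, rot
```

Request:
{"api": "apply_moves", "payload": {
  "series": [
    {"offset": [0.1, 0, -5], "rot": [0, 0, 0]},
    {"offset": [0.1, 0, -10], "rot": [0, 0, 0]},
    {"offset": [0.1, 0, -10], "rot": [0, 0, 0]},
    {"offset": [0.1, 0, -10], "rot": [0, 0, 0]}
  ],
  "hand": 0.3
}}

```text
time: 3.0
position: [0.563, 0.2129, 0.049]
tool_rot: [0.746, 0.666, -0.001, -0.001]
ft_force: [0.4, 0.6, 1.1]
grip_width: 0.026
grip_force: 0.0
```

Request:
{"api": "apply_moves", "payload": {
  "series": [
    {"offset": [0, 0, 0], "rot": [0, 0, 0]},
    {"offset": [0, 0, 0], "rot": [0, 0, 0]},
    {"offset": [0, 0, 0], "rot": [0, 0, 0]},
    {"offset": [0, 0, 0], "rot": [0, 0, 0]}
  ],
  "hand": 0,
  "newtons": 25
}}

```text
time: 3.4
position: [0.5656, 0.2129, 0.0526]
tool_rot: [0.746, 0.666, 0.002, 0.001]
ft_force: [-0.6, 0.5, 7.4]
grip_width: 0.0099
grip_force: 25.0
```

Request:
{"api": "apply_moves", "payload": {
  "series": [
    {"offset": [-1.5, 0.16, 0.2], "rot": [0, 0, 0]},
    {"offset": [-4, 0.43, 0.2], "rot": [0, 0, 0]},
    {"offset": [-7, 0.75, 0.2], "rot": [0, 0, 0]},
    {"offset": [-10, 1.07, 0.2], "rot": [0, 0, 0]},
    {"offset": [-13, 1.4, 0.2], "rot": [0, 0, 0]},
    {"offset": [-15.5, 1.66, 0.2], "rot": [0, 0, 0]},
    {"offset": [-17, 1.82, 0.2], "rot": [0, 0, 0]},
    {"offset": [-17, 1.82, 0.2], "rot": [0, 0, 0]},
    {"offset": [-17, 1.82, 0.2], "rot": [0, 0, 0]}
  ]
}}

```text
time: 4.3
position: [0.3931, 0.2296, 0.0526]
tool_rot: [0.745, 0.667, -0.001, 0.0]
ft_force: [-1.3, -8.5, 4.4]
grip_width: 0.0099
grip_force: 25.0
```

Request:
{"api": "apply_moves", "payload": {
  "series": [
    {"offset": [0, 0, 0], "rot": [0, 0, 0]},
    {"offset": [0, 0, 0], "rot": [0, 0, 0]},
    {"offset": [0, 0, 0], "rot": [0, 0, 0]}
  ],
  "hand": 0.3
}}

```text
time: 4.6
position: [0.3958, 0.2311, 0.052]
tool_rot: [0.746, 0.666, 0.002, 0.001]
ft_force: [0.2, -0.2, 1.0]
grip_width: 0.0232
grip_force: 0.0
```

Request:
{"api": "apply_moves", "payload": {
  "series": [
    {"offset": [0, 0, 4], "rot": [0, 0, 0]},
    {"offset": [0, 0, 8], "rot": [0, 0, 0]},
    {"offset": [3, 0, 13], "rot": [0, 0, 0]},
    {"offset": [4, 0, 16], "rot": [0, 0, 0]},
    {"offset": [4, 0, 16], "rot": [0, 0, 0]}
  ],
  "hand": 0.8
}}

```text
time: 5.1
position: [0.4407, 0.2322, 0.2172]
tool_rot: [0.746, 0.666, 0.008, 0.004]
ft_force: [0.6, -0.3, -0.2]
grip_width: 0.0585
grip_force: 0.0
```

```bash
python3 - <<'E'
from h import *
state(); w=snap('wrist'); look('wrist',['knob','knob_nose','unit_drawer0_handle','stem_tip'])
t=snap('top'); look('top',['knob','knob_nose','unit_drawer0_handle','stem_flat'])
s=snap('side'); look('side',['knob','knob_nose'])
cv2.imwrite('pics/c2.png',np.hstack([cv2.resize(w,(440,330)),cv2.resize(t[170:290,60:220],(360,270))[:270].repeat(1,0) if 0 else cv2.resize(t[190:290,80:200],(360,330))])[:,:,::-1])
E
```

```text
t 5.1 p [0.4407 0.2322 0.2172] yawY -6.53 tz [ 0.016  0.005 -1.   ] F [ 0.6 -0.3 -0.2] w 0.0585 gf 0.0
wrist knob []
wrist knob_nose [([0.4813, 0.2582, 0.0504], 0.61)]
wrist unit_drawer0_handle [([0.3936, 0.2319, 0.0514], 0.9)]
wrist stem_tip []
top knob [([0.5163, 0.2662, 0.0212], 0.59)]
top knob_nose [([0.3997, -0.0696, 0.0008], 0.44)]
top unit_drawer0_handle [([0.3958, 0.2273, 0.0486], 0.81)]
top stem_flat [([0.5113, -0.1654, 0.0433], 0.41)]
side knob [([0.5169, 0.2641, 0.0215], 0.94)]
side knob_nose [([0.4803, 0.2563, 0.0545], 0.59)]
```

View pics/c2.png

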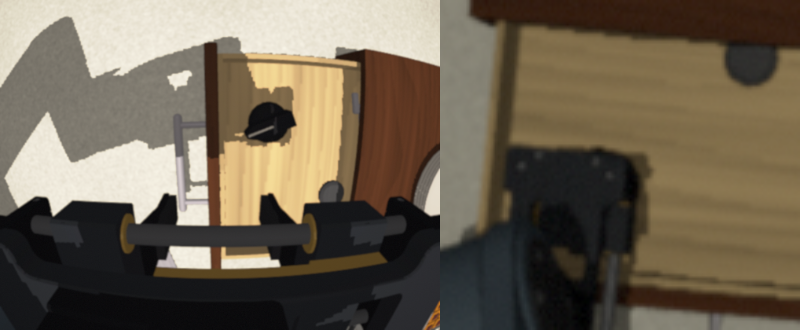

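The drawer is out about 170 mm and the knob shows at (270,122) in the wrist view, pointer towards the robot. Before choosing which half turn to grasp with, I'll look at the stem's flat.

```bash
python3 - <<'E'
from h import *
t=snap('top'); s=snap('side')
look('side',['stem_tip','stem_flat','other_top'])
def px(c,P):
    C=vision.calibration(c);p=C['K']@(np.array(C['R'])@P+C['t']);return p[:2]/p[2]
P=np.array([.5102,-.167,.046])
for c in('top','side'):
    print(c,px(c,P),*[np.round(px(c,P+np.r_[.01*np.cos(a),.01*np.sin(a),0])-px(c,P),2) for a in np.radians([0,90])])
f=lambda im,c:(lambda u,v:cv2.resize(im[v-20:v+20,u-20:u+20],(400,400),interpolation=cv2.INTER_CUBIC))(*np.round(px(c,P)).astype(int))
cv2.imwrite('pics/stem.png',np.hstack([f(t,'top'),f(s,'side')])[:,:,::-1])
E
```

```text
side stem_tip [([0.512, -0.1678, 0.0467], 0.6)]
side stem_flat [([0.5062, -0.1708, 0.0428], 0.4)]
side other_top [([0.4939, -0.288, 0.06], 0.62)]
top [315.95183998 245.15770675] [-0.09 -4.21] [-4.2   0.06]
side [293.65374527 260.07171685] [ 3.65 -2.72] [-4.1  -2.64]
```

View pics/stem.png

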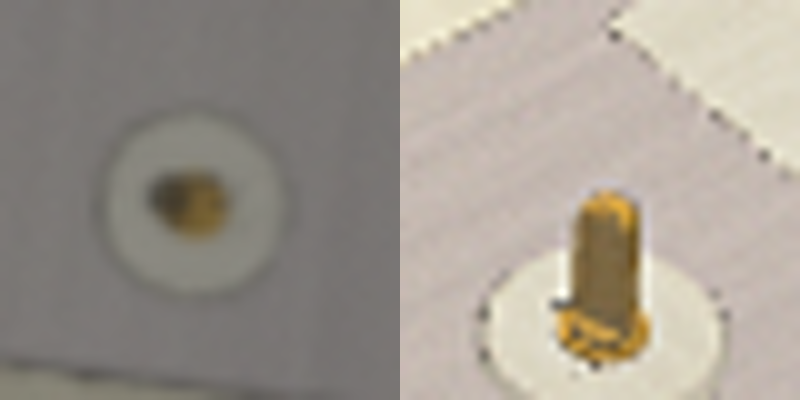

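The flat (dark face in the side crop) faces the side camera, turned slightly to the left. That puts stem +x at roughly -150°, as the network says. I'll take the yaw -78° grasp, which leaves the last joint well within range.

Request:
{"api": "apply_moves", "payload": {
  "series": [
    {"offset": [8.2, 3.5, -5], "rot": [0, 0, -71.5]},
    {"offset": [8.2, 3.5, -5], "rot": [0, 0, -71.5]},
    {"offset": [8.2, 3.5, -5], "rot": [0, 0, -71.5]},
    {"offset": [8.2, 3.5, -5], "rot": [0, 0, -71.5]},
    {"offset": [8.2, 3.5, -5], "rot": [0, 0, -71.5]},
    {"offset": [8.2, 3.5, -5], "rot": [0, 0, -71.5]},
    {"offset": [8.2, 3.5, -5], "rot": [0, 0, -71.5]},
    {"offset": [8.2, 3.5, -5], "rot": [0, 0, -71.5]},
    {"offset": [8.2, 3.5, -5], "rot": [0, 0, -71.5]},
    {"offset": [8.2, 3.5, -5], "rot": [0, 0, -71.5]},
    {"offset": [8.2, 3.5, -5], "rot": [0, 0, -71.5]}
  ],
  "hand": 0.6
}}

```text
time: 7.1
position: [0.516, 0.2657, 0.1616]
tool_rot: [0.994, 0.105, 0.0, -0.0]
ft_force: [-0.1, 0.1, -0.1]
grip_width: 0.0524
grip_force: 0.0
```

```bash
python3 - <<'E'
from h import *
state(); w=snap('wrist','w3'); look('wrist',['knob','knob_nose']);look('wrist',['knob'],'search_frame')
snap('side');look('side',['knob','knob_nose'])
C=vision.calibration('wrist'); print(np.round(-np.array(C['R']).T@C['t'],4),np.round(C['K'],1).tolist())
E
```

```text
t 7.1 p [0.516  0.2657 0.1616] yawY -77.92 tz [ 0.  0. -1.] F [-0.1  0.1 -0.1] w 0.0524 gf 0.0
wrist knob [([0.5163, 0.2671, 0.026], 0.67)]
wrist knob_nose [([0.4795, 0.2564, 0.0515], 0.55)]
wrist knob [([0.5205, 0.2674, 0.0544], 0.93), ([0.5481, 0.2425, 0.0256], 0.3)]
side knob [([0.5156, 0.2647, 0.0217], 0.79)]
side knob_nose [([0.4811, 0.2563, 0.0563], 0.73), ([0.7422, 0.1911, 0.0029], 0.47)]
[0.5923 0.2833 0.302 ] [[325.2, 0.0, 277.7], [0.0, 325.2, 211.6], [0.0, 0.0, 1.0]]
```

View pics/w3.png

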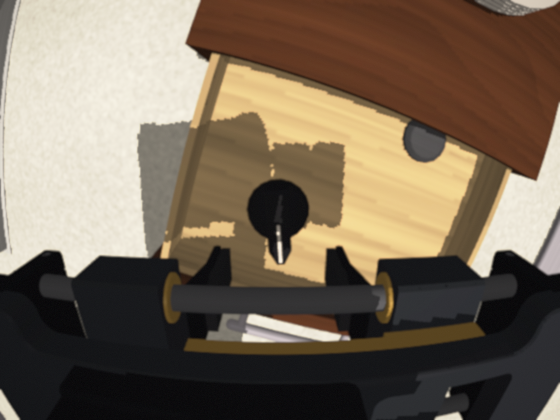

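The knob's skirt centre is near (278,209) and its white line runs from (279,228) to (281,262), nearly square to the fingers. I'll put numbers on that.

```bash
python3 - <<'E'
from h import *
w=cv2.imread('pics/w3.png')[:,:,::-1].astype(int)
g=w.sum(2); pts=[]
for v in range(226,262):
    r=g[v,270:291]; 
    if r.max()>250: 
        x=np.arange(270,291); wt=np.clip(r-150,0,None); 
        # only bright blob flanked by dark
        if r[0]<200 and r[-1]<200: pts.append(((x*wt).sum()/wt.sum(),v))
print(len(pts),pts[:1],pts[-1:])
P=np.array([ray('wrist',u,v,.062)[:2] for u,v in pts])
if len(P)>3:
    vx,vy,x0,y0=cv2.fitLine(P.astype(np.float32),cv2.DIST_HUBER,0,1e-4,1e-4).ravel(); print(np.degrees(np.arctan2(vy,vx)),x0,y0)
for a in[(279,228,.062),(281,262,.062),(281,265,.052),(278,209,.036),(248,209,.036),(308,209,.036)]: print(a,np.round(ray('wrist',*a),4))
E
```

```text
16 [(np.float64(277.84007352941177), 226)] [(np.float64(279.5630107526882), 249)]
16.206785 0.5006215 0.26292777
(279, 228, 0.062) [0.5097 0.2647 0.062 ]
(281, 262, 0.062) [0.4813 0.2569 0.062 ]
(281, 265, 0.052) [0.4739 0.2552 0.052 ]
(278, 209, 0.036) [0.5173 0.2671 0.036 ]
(248, 209, 0.036) [0.512  0.2921 0.036 ]
(308, 209, 0.036) [0.5227 0.242  0.036 ]
```

Request:
{"api": "apply_moves", "payload": {
  "series": [
    {"offset": [0.1, 0.1, -4], "rot": [0, 0, 2.5]},
    {"offset": [0.1, 0.1, -8], "rot": [0, 0, 2.5]},
    {"offset": [0.1, 0.1, -10.1], "rot": [0, 0, 2.5]},
    {"offset": [0.1, 0.1, -10.1], "rot": [0, 0, 2.5]},
    {"offset": [0.1, 0.1, -10.1], "rot": [0, 0, 2.5]}
  ]
}}

```text
time: 7.95
position: [0.5171, 0.2668, 0.0606]
tool_rot: [0.992, 0.126, -0.0, 0.0]
ft_force: [0.4, 0.4, 0.1]
grip_width: 0.0522
grip_force: 2.8
```

Request:
{"api": "apply_moves", "payload": {
  "series": [
    {"offset": [0, 0, 0], "rot": [0, 0, 0]},
    {"offset": [0, 0, 0], "rot": [0, 0, 0]},
    {"offset": [0, 0, 0], "rot": [0, 0, 0]},
    {"offset": [0, 0, 0], "rot": [0, 0, 0]},
    {"offset": [0, 0, 0], "rot": [0, 0, 0]}
  ],
  "hand": 0,
  "newtons": 50
}}

```text
time: 8.45
position: [0.5171, 0.2668, 0.061]
tool_rot: [0.992, 0.126, 0.0, -0.0]
ft_force: [-0.3, 0.2, -1.4]
grip_width: 0.0468
grip_force: 50.0
```

The grip stopped at 47 mm, not 20 mm, so I'll look before doing anything else.

```bash
python3 - <<'E'
from h import *
state(); w=snap('wrist'); s=snap('side'); 
cv2.imwrite('pics/c4.png',np.hstack([cv2.resize(w,(440,330)),cv2.resize(s[110:220,140:260],(360,330))])[:,:,::-1])
E
```

```text
t 8.45 p [0.5171 0.2668 0.061 ] yawY -75.48 tz [ 0.001  0.    -1.   ] F [-0.3  0.2 -1.4] w 0.0468 gf 50.0
```

View pics/c4.png

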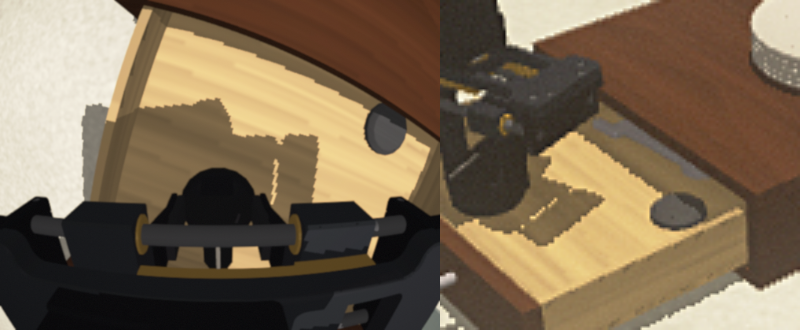

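The fingers seem to be closing on the skirt. I'll open, rise 6 mm and close again.

Request:
{"api": "apply_moves", "payload": {
  "series": [
    {"offset": [0, 0, 0], "rot": [0, 0, 0]},
    {"offset": [0, 0, 0], "rot": [0, 0, 0]},
    {"offset": [0, 0, 0.6], "rot": [0, 0, 0]},
    {"offset": [0, 0, 0.6], "rot": [0, 0, 0]}
  ],
  "hand": 0.7
}}

```text
time: 8.95
position: [0.5176, 0.2669, 0.0674]
tool_rot: [0.992, 0.126, 0.001, -0.0]
ft_force: [0.5, 0.2, 0.1]
grip_width: 0.0603
grip_force: 0.0
```

Request:
{"api": "apply_moves", "payload": {
  "series": [
    {"offset": [0, 0, 0], "rot": [0, 0, 0]},
    {"offset": [0, 0, 0], "rot": [0, 0, 0]},
    {"offset": [0, 0, 0], "rot": [0, 0, 0]},
    {"offset": [0, 0, 0], "rot": [0, 0, 0]},
    {"offset": [0, 0, 0], "rot": [0, 0, 0]},
    {"offset": [0, 0, 0], "rot": [0, 0, 0]}
  ],
  "hand": 0,
  "newtons": 30
}}

```text
time: 9.55
position: [0.517, 0.2667, 0.0665]
tool_rot: [0.992, 0.126, -0.0, 0.0]
ft_force: [0.2, -0.0, 0.0]
grip_width: 0.0208
grip_force: 0.0
```

Request:
{"api": "apply_moves", "payload": {
  "series": [
    {"offset": [0, 0, 0], "rot": [0, 0, 0]},
    {"offset": [0, 0, 0], "rot": [0, 0, 0]},
    {"offset": [0, 0, 0], "rot": [0, 0, 0]}
  ],
  "hand": 0,
  "newtons": 55
}}

```text
time: 9.85
position: [0.517, 0.2667, 0.0665]
tool_rot: [0.992, 0.126, -0.0, -0.0]
ft_force: [0.8, -0.2, -0.7]
grip_width: 0.0193
grip_force: 55.0
```

The bar is gripped at 19.3 mm. I'll lift, then go to a spot beside the stem so the wrist camera looks down on it.

Request:
{"api": "apply_moves", "payload": {
  "series": [
    {"offset": [0, 0, 3], "rot": [0, 0, 0]},
    {"offset": [0, 0, 8], "rot": [0, 0, 0]},
    {"offset": [0, -2, 12], "rot": [0, 0, 3]},
    {"offset": [-1, -6, 12], "rot": [0, 0, 7]},
    {"offset": [-2, -11, 12], "rot": [0, 0, 11]},
    {"offset": [-3, -16, 12], "rot": [0, 0, 15]},
    {"offset": [-4, -21, 12], "rot": [0, 0, 15]},
    {"offset": [-5, -26, 12], "rot": [0, 0, 15]},
    {"offset": [-6, -31, 12], "rot": [0, 0, 15]},
    {"offset": [-6.7, -36, 12], "rot": [0, 0, 15]},
    {"offset": [-6.7, -41, 11], "rot": [0, 0, 15]},
    {"offset": [-6.7, -45, 10], "rot": [0, 0, 15]},
    {"offset": [-6.7, -46.7, 9.5], "rot": [0, 0, 15]},
    {"offset": [-6.7, -46.7, 9.5], "rot": [0, 0, 15]},
    {"offset": [-6.7, -46.7, 9.5], "rot": [0, 0, 15]},
    {"offset": [-6.7, -46.7, 9.5], "rot": [0, 0, 15]}
  ]
}}

```text
time: 11.45
position: [0.4496, -0.1984, 0.1616]
tool_rot: [0.967, 0.256, -0.0, -0.001]
ft_force: [-0.5, 0.4, -0.4]
grip_width: 0.019
grip_force: 55.0
```

```bash
python3 - <<'E'
from h import *
state(); w=snap('wrist','w5'); look('wrist',['stem_tip','stem_flat','knob','knob_nose'])
s=snap('side','s5'); look('side',['knob','knob_nose','stem_tip','stem_flat'])
C=vision.calibration('wrist'); K=C['K']
X=np.array(C['R'])@np.r_[.511,-.167,.046]+C['t']; th=np.arctan2(np.hypot(*X[:2]),X[2]); p=X[:2]/np.hypot(*X[:2])*th*K[0][0]+[K[0][2],K[1][2]]; print(p)
u,v=np.round(p).astype(int); a=30; u0,v0=max(u-a,0),max(v-a,0)
print(u0,v0)
c=cv2.resize(w[v0:v0+2*a,u0:u0+2*a],(480,480),interpolation=cv2.INTER_CUBIC)
cv2.imwrite('pics/c5.png',np.hstack([c,cv2.resize(w,(320,480))])[:,:,::-1])
E
```

```text
t 11.45 p [ 0.4496 -0.1984  0.1616] yawY -60.38 tz [-0.001  0.001 -1.   ] F [-0.5  0.4 -0.4] w 0.019 gf 55.0
wrist stem_tip [([0.5094, -0.1705, 0.0464], 0.51)]
wrist stem_flat [([0.5078, -0.1675, 0.0388], 0.52)]
wrist knob []
wrist knob_nose [([0.4197, -0.2141, 0.1497], 0.83)]
side knob [([0.4565, -0.2003, 0.1162], 0.63)]
side knob_nose [([0.4191, -0.2181, 0.149], 0.63)]
side stem_tip [([0.5147, -0.172, 0.048], 0.4)]
side stem_flat [([0.5052, -0.1698, 0.0435], 0.52)]
[280.90242691 129.58988993]
251 100
```

View pics/c5.png

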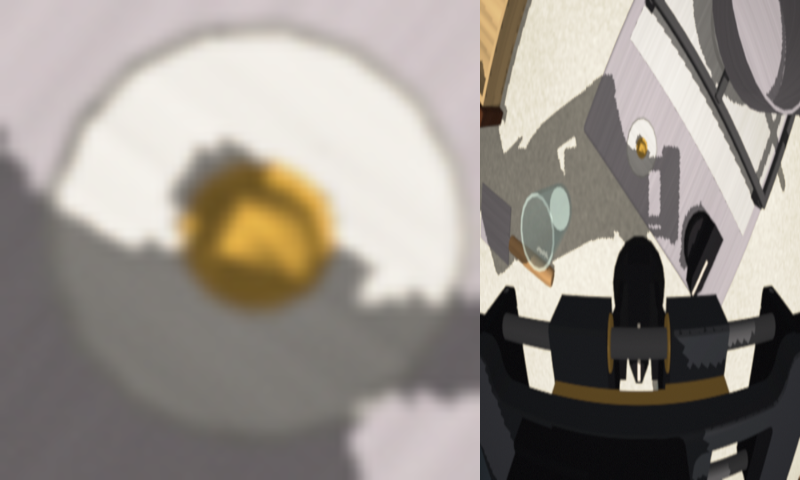

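The crop shows the D-shaped tip at crop (265,235), with its flat on the lower side, roughly along image -y. I'll lower to get a sharper view and rectify it metrically.

Request:
{"api": "apply_moves", "payload": {
  "series": [
    {"offset": [0, 0, -3], "rot": [0, 0, 0]},
    {"offset": [0, 0, -6], "rot": [0, 0, 0]},
    {"offset": [0, 0, -6], "rot": [0, 0, 0]},
    {"offset": [0, 0, -6], "rot": [0, 0, 0]},
    {"offset": [0, 0, -6], "rot": [0, 0, 0]}
  ]
}}

```text
time: 12.45
position: [0.4507, -0.2009, 0.1026]
tool_rot: [0.967, 0.255, 0.001, 0.001]
ft_force: [-1.1, -0.2, -0.8]
grip_width: 0.0189
grip_force: 55.0
```

```bash
cat >> h.py <<'E'
def rect(im,c,cx,cy,z,half,n,C=None):
    """rectified plane z: right=+x world, up=+y world"""
    C=C or vision.calibration(c); K=np.array(C['K'])
    g=np.linspace(-half,half,n); X,Y=np.meshgrid(cx+g,cy-g)
    P=np.stack([X,Y,np.full_like(X,z)],-1)@np.array(C['R']).T+C['t']
    if c=='wrist':
        r=np.hypot(P[...,0],P[...,1]); k=np.arctan2(r,P[...,2])/r
    else: k=1/P[...,2]
    return cv2.remap(im,(P[...,0]*k*K[0,0]+K[0,2]).astype(np.float32),(P[...,1]*k*K[1,1]+K[1,2]).astype(np.float32),cv2.INTER_CUBIC)
E
python3 - <<'E'
from h import *
state(); C=vision.calibration('wrist'); w=snap('wrist','w6'); look('wrist',['stem_tip','stem_flat','knob_nose'])
print(-np.array(C['R']).T@C['t'])
ims=[rect(w,'wrist',.511,-.1685,z,.02,400,C) for z in(.046,)]
s=cv2.imread('pics/s5.png')[:,:,::-1]; ims.append(rect(s,'side',.511,-.1685,.046,.02,400))
o=np.hstack(ims).copy()
for k in(0,400):
    for i in range(-2,3): cv2.line(o,(k+200+i*50,0),(k+200+i*50,6),(255,0,0),1);cv2.line(o,(k,200+i*50),(k+6,200+i*50),(255,0,0),1)
cv2.imwrite('pics/c6.png',o[:,:,::-1])
E
```

```text
t 12.45 p [ 0.4507 -0.2009  0.1026] yawY -60.48 tz [ 0.002 -0.001 -1.   ] F [-1.1 -0.2 -0.8] w 0.0189 gf 55.0
wrist stem_tip [([0.5102, -0.1702, 0.0543], 0.49)]
wrist stem_flat [([0.5078, -0.1699, 0.041], 0.57)]
wrist knob_nose [([0.4168, -0.2176, 0.0871], 0.61)]
[ 0.51834009 -0.16082115  0.24311922]
```

View pics/c6.png

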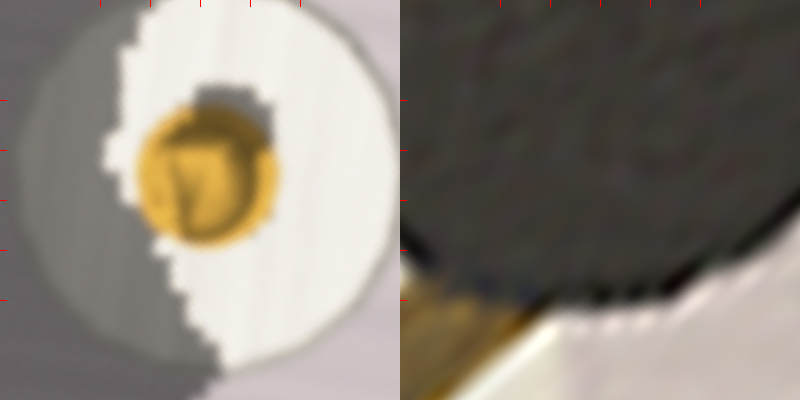

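The metric crop shows the collar as a gold disc at (208,175). Inside it the D's straight edge lies on the left, so the flat faces -x. I'll pull the edge out numerically.

```bash
python3 - <<'E'
from h import *
C=vision.calibration('wrist'); w=cv2.imread('pics/w6.png')[:,:,::-1]
r=rect(np.ascontiguousarray(w),'wrist',.511,-.1685,.046,.02,400,C)
g=r[...,0].astype(int)
print('cols',list(range(130,285,5)))
for v in range(100,256,5): print(v,' '.join('%3d'%g[v,u] for u in range(130,285,5)))
big=cv2.resize(r[90:260,120:290],(600,600),interpolation=cv2.INTER_CUBIC)
cv2.imwrite('pics/big.png',big[:,:,::-1])
E
```

```text
cols [130, 135, 140, 145, 150, 155, 160, 165, 170, 175, 180, 185, 190, 195, 200, 205, 210, 215, 220, 225, 230, 235, 240, 245, 250, 255, 260, 265, 270, 275, 280]
100 245 245 244 243 242 242 242 241 237 229 225 214 181 145 119 114 115 114 116 118 118 119 120 123 135 166 196 208 216 230 238
105 243 245 244 242 241 241 242 240 234 225 214 202 169 132 115 111 112 112 112 114 115 117 119 119 126 138 153 167 193 220 237
110 243 245 243 242 241 240 238 236 230 223 214 196 166 129 111 108 109 110 110 111 112 114 116 118 120 123 130 145 179 221 239
115 243 244 243 242 239 236 232 231 227 212 201 185 158 126 107 106 106 107 108 109 111 113 114 116 118 122 123 137 182 225 238
120 242 244 242 241 238 234 229 226 215 190 168 158 136 115 104 102 103 102 103 106 110 112 113 115 117 119 121 137 173 220 240
125 243 244 241 238 237 231 228 220 195 163 135 123 116 105 102 102 100  98  99 102 107 111 114 114 116 117 120 132 172 221 237
130 243 242 238 234 233 229 214 195 168 136 117 109 108 107 106 107 104 101 101 101 103 107 110 113 115 115 116 130 169 213 237
135 244 240 234 230 226 216 194 164 139 122
[... 2456 characters left out ...]
 150 151 156 169 189 213 228 228 226 229 235 238 239 240 241
235 124 124 123 126 147 185 219 234 233 222 192 163 154 157 155 158 163 172 187 202 222 229 233 233 228 229 236 239 239 240 241
240 124 124 123 129 156 200 236 240 239 231 213 198 189 185 187 190 199 208 222 228 232 237 239 239 235 235 237 238 239 241 241
245 124 123 125 133 166 214 236 242 240 235 232 228 224 220 224 223 227 233 233 237 239 240 242 242 241 239 239 239 240 241 241
250 123 123 123 134 164 198 223 231 230 235 238 236 235 235 234 237 237 238 239 240 241 242 243 243 242 241 239 239 240 240 241
255 123 123 124 128 143 165 181 191 210 232 238 238 237 238 238 238 239 239 240 241 241 242 243 242 241 240 239 239 240 241 241
```

View pics/big.png

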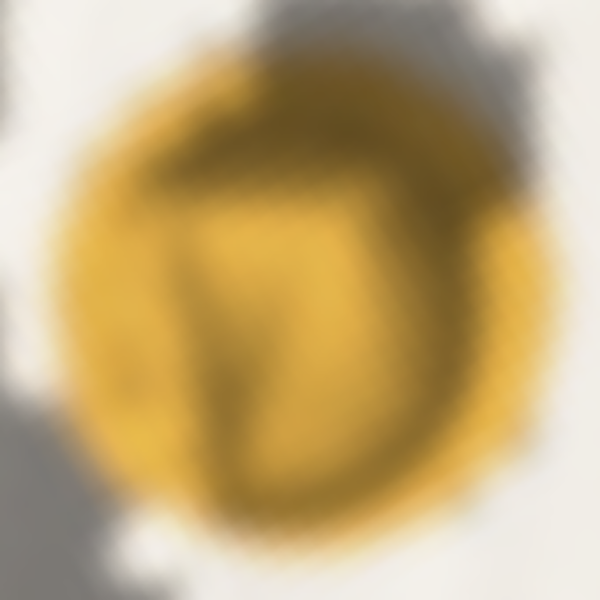

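In the enlarged crop the D's straight edge runs from about (175,215) to (215,500). The flat's normal is therefore near -170°, with the stem centre near (0.5104,-0.1662). Next I'll measure where the knob sits in the hand, from the skirt rim in the same wrist image so both measurements share the same camera bias.

```bash
python3 - <<'E'
from h import *
from scipy.optimize import least_squares
o=state(); C=vision.calibration('wrist'); w=np.ascontiguousarray(cv2.imread('pics/w6.png')[:,:,::-1])
tcp=np.array(o['position']); yaw=np.radians(-60.4); tx=np.array([np.cos(yaw+np.pi/2),np.sin(yaw+np.pi/2)]); ty=np.array([np.cos(yaw),np.sin(yaw)])
z=tcp[2]-.0445
im=rect(w,'wrist',tcp[0],tcp[1],z,.05,1000,C).sum(2).astype(float)
S=lambda p:im[int(round(499.5-(p[1]-tcp[1])/1e-4)),int(round(499.5+(p[0]-tcp[0])/1e-4))]
pts=[]
for a in np.radians(np.arange(-70,71,4)):
    d=np.cos(a)*tx+np.sin(a)*ty
    pr=[S(tcp[:2]+d*r) for r in np.arange(.020,.045,.0002)]
    pr=np.array(pr); k=np.where(pr>150)[0]
    if len(k): pts.append((np.degrees(a),.02+.0002*k[0]))
for p in pts: print('%d:%.1f'%(p[0],p[1]*1e3),end=' ')
A=np.array(pts); A=A[(A[:,1]>.022)&(abs(A[:,0])<50)]; xy=np.c_[np.cos(np.radians(A[:,0])),np.sin(np.radians(A[:,0]))]*A[:,1:]
for fix in(1,0):
    f=lambda p:np.hypot(xy[:,0]-p[0],xy[:,1]-p[1])-(.028 if fix else p[2])
    s=least_squares(f,[0,0,.028],loss='soft_l1',f_scale=3e-4); print('\nknob in tool x,y,r mm',s.x*1e3,np.std(s.fun)*1e3)
E
```

```text
t 12.65 p [ 0.4506 -0.2007  0.1026] yawY -60.48 tz [ 0.002 -0.001 -1.   ] F [-0.5  0.6 -1.1] w 0.0191 gf 55.0
-70:28.2 -66:28.2 -62:28.2 -58:28.0 -54:28.0 -50:28.0 -46:27.8 -42:27.8 -38:27.6 -34:27.8 -29:27.8 -26:27.6 -22:27.4 -18:27.4 -14:27.4 -10:27.2 -6:27.0 -2:27.2 2:27.0 6:27.2 10:27.0 14:26.8 18:26.6 22:26.8 26:26.8 29:26.6 34:26.2 38:26.2 42:26.4 46:26.6 50:26.4 54:26.4 58:25.8 62:26.0 66:26.6 70:26.4 
knob in tool x,y,r mm [-0.98022505 -1.06814104 28.        ] 0.1721811137188632

knob in tool x,y,r mm [ 0.03406975 -1.04766901 27.0799612 ] 0.14197045378027517
```

The knob's skirt fit is clean (residual about 0.15 mm). It is ~0.5 mm off the TCP along the bar, and the camera has about 1 mm of bias in tool y. Target TCP is (0.5114,-0.167), turned -19.5°.

Request:
{"api": "apply_moves", "payload": {
  "series": [
    {"offset": [0, 0, 2], "rot": [0, 0, 0]},
    {"offset": [1, 0.5, 3.2], "rot": [0, 0, -4]},
    {"offset": [3, 1.7, 3.2], "rot": [0, 0, -10]},
    {"offset": [5, 2.8, 3.2], "rot": [0, 0, -16]},
    {"offset": [6.1, 3.36, 3], "rot": [0, 0, -19.5]},
    {"offset": [6.1, 3.36, 2], "rot": [0, 0, -19.5]},
    {"offset": [6.1, 3.36, 0.5], "rot": [0, 0, -19.5]},
    {"offset": [6.1, 3.36, -0.5], "rot": [0, 0, -19.5]},
    {"offset": [6.1, 3.36, -0.5], "rot": [0, 0, -19.5]},
    {"offset": [6.1, 3.36, -0.5], "rot": [0, 0, -19.5]}
  ],
  "newtons": 60
}}

```text
time: 13.65
position: [0.5104, -0.1669, 0.0963]
tool_rot: [0.996, 0.087, -0.0, -0.0]
ft_force: [0.3, -0.2, -0.3]
grip_width: 0.019
grip_force: 60.0
```

```bash
python3 - <<'E'
from h import *
state()
E
```

```text
t 13.65 p [ 0.5104 -0.1669  0.0963] yawY -79.98 tz [-0.001  0.001 -1.   ] F [ 0.3 -0.2 -0.3] w 0.019 gf 60.0
```

Request:
{"api": "apply_moves", "payload": {
  "series": [
    {"offset": [0.05, 0, 0], "rot": [0, 0, 0]},
    {"offset": [0.05, 0, -0.4], "rot": [0, 0, 0]},
    {"offset": [0.05, 0, -0.7], "rot": [0, 0, 0]},
    {"offset": [0.05, 0, -0.9], "rot": [0, 0, 0]},
    {"offset": [0.05, 0, -1.1], "rot": [0, 0, 0]},
    {"offset": [0.05, 0, -1.1], "rot": [0, 0, 0]}
  ]
}}

```text
time: 14.25
position: [0.5115, -0.167, 0.0853]
tool_rot: [0.996, 0.087, -0.0, 0.0]
ft_force: [-0.2, -1.3, -0.9]
grip_width: 0.0188
grip_force: 60.0
```

```bash
python3 - <<'E'
from h import *
o=state(); print(np.round(o['moment'],2))
E
```

```text
t 14.25 p [ 0.5115 -0.167   0.0853] yawY -79.97 tz [-0. -0. -1.] F [-0.2 -1.3 -0.9] w 0.0188 gf 60.0
[-0.37  0.18 -0.01]
```

It's entering with no force. I'll continue down.

Request:
{"api": "apply_moves", "payload": {
  "series": [
    {"offset": [0, 0, -0.3], "rot": [0, 0, 0]},
    {"offset": [0, 0, -0.6], "rot": [0, 0, 0]},
    {"offset": [0, 0, -0.9], "rot": [0, 0, 0]},
    {"offset": [0, 0, -1.1], "rot": [0, 0, 0]},
    {"offset": [0, 0, -1.1], "rot": [0, 0, 0]}
  ]
}}

```text
time: 14.75
position: [0.5115, -0.1671, 0.0742]
tool_rot: [0.996, 0.087, -0.0, 0.0]
ft_force: [-0.4, -4.0, -2.3]
grip_width: 0.0187
grip_force: 60.0
```

```bash
python3 - <<'E'
from h import *
o=state(); print(np.round(o['moment'],2))
E
```

```text
t 14.75 p [ 0.5115 -0.1671  0.0742] yawY -79.98 tz [-0. -0. -1.] F [-0.4 -4.  -2.3] w 0.0187 gf 60.0
[-0.73  0.34  0.03]
```

Request:
{"api": "apply_moves", "payload": {
  "series": [
    {"offset": [0, -0.05, -0.3], "rot": [0, 0, 0]},
    {"offset": [0, -0.05, -0.6], "rot": [0, 0, 0]},
    {"offset": [0, -0.05, -0.8], "rot": [0, 0, 0]},
    {"offset": [0, -0.05, -0.8], "rot": [0, 0, 0]}
  ]
}}

```text
time: 15.15
position: [0.5115, -0.1672, 0.0664]
tool_rot: [0.996, 0.087, -0.0, -0.0]
ft_force: [-0.8, -2.5, -0.3]
grip_width: 0.0185
grip_force: 60.0
```

Request:
{"api": "apply_moves", "payload": {
  "series": [
    {"offset": [0, 0, -0.2], "rot": [0, 0, 0]},
    {"offset": [0, 0, -0.3], "rot": [0, 0, 0]},
    {"offset": [0, 0, -0.3], "rot": [0, 0, 0]}
  ]
}}

```text
time: 15.45
position: [0.5115, -0.1672, 0.0641]
tool_rot: [0.996, 0.087, 0.0, 0.0]
ft_force: [-1.9, -1.4, 7.0]
grip_width: 0.0192
grip_force: 60.0
```

```bash
python3 - <<'E'
from h import *
o=state(); print(np.round(o['moment'],2))
E
```

```text
t 15.45 p [ 0.5115 -0.1672  0.0641] yawY -79.98 tz [ 0. -0. -1.] F [-1.9 -1.4  7. ] w 0.0192 gf 60.0
[-0.46  0.53 -0.04]
```

The stem spring is now engaged. I'll press on down in small steps.

Request:
{"api": "apply_moves", "payload": {
  "series": [
    {"offset": [0, 0, -0.15], "rot": [0, 0, 0]},
    {"offset": [0, 0, -0.3], "rot": [0, 0, 0]},
    {"offset": [0, 0, -0.3], "rot": [0, 0, 0]}
  ]
}}

```text
time: 15.75
position: [0.5116, -0.1673, 0.0616]
tool_rot: [0.996, 0.087, 0.0, 0.0]
ft_force: [-3.7, -0.3, 11.6]
grip_width: 0.0186
grip_force: 60.0
```

Request:
{"api": "apply_moves", "payload": {
  "series": [
    {"offset": [0, 0, -0.15], "rot": [0, 0, 0]},
    {"offset": [0, 0, -0.3], "rot": [0, 0, 0]},
    {"offset": [0, 0, -0.3], "rot": [0, 0, 0]}
  ]
}}

```text
time: 16.05
position: [0.5117, -0.1673, 0.0607]
tool_rot: [0.996, 0.088, 0.001, 0.001]
ft_force: [-6.0, -0.9, 24.3]
grip_width: 0.0191
grip_force: 60.0
```

Request:
{"api": "apply_moves", "payload": {
  "series": [
    {"offset": [-0.03, 0, 0], "rot": [0, 0, 0]},
    {"offset": [-0.03, 0, 0], "rot": [0, 0, 0]},
    {"offset": [-0.03, 0, 0], "rot": [0, 0, 0]},
    {"offset": [-0.03, 0, 0], "rot": [0, 0, 0]},
    {"offset": [-0.03, 0, 0], "rot": [0, 0, 0]},
    {"offset": [-0.03, 0, 0], "rot": [0, 0, 0]},
    {"offset": [-0.03, 0, 0], "rot": [0, 0, 0]},
    {"offset": [-0.03, 0, 0], "rot": [0, 0, 0]}
  ]
}}

```text
time: 16.85
position: [0.5117, -0.1673, 0.0607]
tool_rot: [0.996, 0.087, 0.001, 0.001]
ft_force: [-5.0, -0.1, 25.0]
grip_width: 0.0189
grip_force: 60.0
```

```bash
python3 - <<'E'
from h import *
state(); snap('side','s9'); look('side',['knob','knob_nose','stem_tip','other_top','tea_glass','jar','saucepan']); snap('wrist','w9'); look('wrist',['knob','knob_nose']); state()
E
```

```text
t 16.85 p [ 0.5117 -0.1673  0.0607] yawY -79.97 tz [ 0.002 -0.001 -1.   ] F [-5.  -0.1 25. ] w 0.0189 gf 60.0
side knob [([0.5146, -0.1667, 0.0173], 0.77), ([0.6874, -0.2599, 0.0492], 0.18)]
side knob_nose [([0.479, -0.1722, 0.0478], 0.89), ([0.7043, -0.2593, -0.0004], 0.62)]
side stem_tip []
side other_top [([0.4918, -0.2886, 0.0616], 0.82)]
side tea_glass [([0.3979, -0.0677, 0.0021], 0.75)]
side jar [([0.3413, -0.3428, 0.0036], 0.7)]
side saucepan [([0.6885, -0.2613, 0.0487], 0.83)]
wrist knob [([0.5135, -0.165, 0.0161], 0.92)]
wrist knob_nose [([0.496, -0.2883, 0.0631], 0.72), ([0.4759, -0.1708, 0.0452], 0.65)]
t 17.4 p [ 0.5117 -0.1673  0.0607] yawY -79.97 tz [ 0.002 -0.001 -1.   ] F [-3.9 -1.  25.2] w 0.0188 gf 60.0
```

The knob's underside is at about 17 mm, which is home plus 5 mm of travel. The 25 N press holds steady and nothing else has moved, so I'll hand in.

```bash
python3 -c "
from rig import hand_in
print(hand_in())"
```

```text
the job is handed in; nothing more can be done
None
```

I handed the job in at about 17.4 s: the knob is on the stem with the flats matched and is still gripped at 60 N. It is pressed to the bottom of the travel with a steady 25 N. The networks' positions for the other knob, saucepan, jar and glass were unchanged within their accuracy, and no verdict came back.

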